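# Seat the taper arbor in the spindle sleeve and tap it home

## Task

Take the arbor from the rack, stand its tapered shank hand-tight in the steel sleeve of the blue spindle stand and let go of it. Then take the white tapping bar with the orange grip and, with the bar alone, slowly and gently tap or push the arbor down until it is locked fully home on the stop inside - you will feel the force rise; never force it harder. Put the bar back upright in a hole of the rack and leave the other things on the bench alone.

Things in the scene. Friction and masses are not known exactly. Their poses are not given: they have to be found in the camera images.
- stand: Spindle stand, fixed: dark 100x100 mm foot 8 mm thick with a blue round housing (62 mm dia above, 72 mm dia at the foot, top at z 66 mm). Origin: centre of its underside, z up. In the housing stands the taper sleeve, which takes the arbor's shank from above.
- stand_axis (a point): Point on the upright axis of stand and sleeve, at the housing's top, 66 mm above the table.
- sleeve (a joint): Bright steel taper sleeve, 35 mm dia, in the housing. Value: metres driven down, 0 to 0.032; rim 99 mm above the table at 0. Bore: 26 mm wide at the rim, funnel to 21.8 mm dia, then 40 mm of taper to 17 mm dia, open below. Friction holds it: about 11 N before it moves, plus about 1.5 N per 10 mm/s; the weights take 4 N of that; stays where left.
- seat_pad (a joint): Sprung pad on the stop hidden under the sleeve. Value: metres pressed down, 0 to 0.003 (on the solid stop). The stop's height differs every time and cannot be seen: the tip of the hand-tight arbor is 2 to 28 mm above the pad. Its spring and damping (under 3 N) are too soft to feel; on the stop the force rises steeply. Home: over 0.002.
- rack: Grey block 70x155x62 mm (x, y, z) with bright end plates, fixed. Origin: centre of its underside; z up; its two equal holes (27 mm dia, right through to the table, small chamfer) lie on its y axis, 45 mm either side of the centre. Arbor and tapping bar start in them, either in either.
- rack_hole0 (a point): Centre of one hole's mouth on the rack's top, 62 mm above the table.
- rack_hole1 (a point): Centre of the other hole's mouth.
- arbor: Steel arbor 108 mm long, 0.25 kg. Origin: shank's tip; z along it to the head. 0-58 mm: bright tapered shank, 16 to 23 mm dia, fits the sleeve; 58-64: brass collar 37 mm dia; 64-108: dark neck 24 mm dia (grip at 88), flat top to tap on. Hangs by its collar in a rack hole, tip 4 mm above the table. Hand-tight in the sleeve the tip is about 45 mm above the table.
- tapping_bar: Bar 141 mm long, 0.12 kg: white nylon rod 23 mm dia, orange grip 24 mm dia from 90 to 141 mm. Origin: its lower, striking face (chamfered, 17 mm flat); z to the grip's end. Stands in a rack hole on the table, 79 mm of it above the rack. Over 30 N from the bar spoils the arbor: tap with 14 to 18 N, moving at 10 mm/s or less in contact (faster, the stop jolts).
- timer: Bystander: white lab timer 52x66x20 mm. Origin: centre of its underside.
- objective_case: Bystander: black screw case with white lid, 46 dia x 52 mm. Origin: centre of its underside.
- loupe: Bystander: black eye loupe 41 dia x 38 mm. Origin: centre of its underside.
- tape_roll: Bystander: roll of pale tape lying flat, 77 dia x 19 mm. Origin: centre of its underside.
- tweezers_3: Bystander: steel tweezers lying flat, 129 x 16 x 9 mm. Origin: centre of its underside.
Not all that is in view belongs to the job. Leave any turquoise look-alike of the tapping_bar alone.

How it is judged (in metres and radians):
On the way, in this order (a step that is already met when the one before it is completed fails the run):
1. the arbor stands hand-tight in the sleeve, let go, the sleeve not yet driven down (under 3 mm) (horizontal distance between arbor and stand_axis below 0.004 m and angle between arbor's own z axis and vertical below 0.06 rad and contact force between the fingers and arbor below 0.1 N and height (world z) of arbor below 0.052 m and value of joint sleeve below 0.003 m), for 0.2 s.
2. the tapping bar bears on the arbor (over 2 N) and the pad under it is pressed home (over 2 mm) (horizontal distance between arbor and stand_axis below 0.004 m and angle between arbor's own z axis and vertical below 0.06 rad and contact force between the fingers and arbor below 0.1 N and value of joint seat_pad above 0.002 m and contact force between tapping_bar and arbor above 2 N), for 0.02 s.
At the end, for the whole second after the job is handed in: Arbor in the sleeve, tip within 4 mm of the stand's axis, leaning under 0.06 rad, pad pressed over 2 mm (home); bar in a rack hole, face within 8 mm of the hole's centre line and under 8 mm above the table, leaning under 0.12 rad; both at rest (horizontal distance between arbor and stand_axis below 0.004 m and angle between arbor's own z axis and vertical below 0.06 rad and value of joint seat_pad above 0.002 m and (horizontal distance between tapping_bar and rack_hole0 below 0.008 m or horizontal distance between tapping_bar and rack_hole1 below 0.008 m) and height (world z) of tapping_bar below 0.008 m and angle between tapping_bar's own z axis and vertical below 0.12 rad and linear speed of arbor below 0.01 m/s and linear speed of tapping_bar below 0.02 m/s); the robot touches nothing.
It fails at once if the tapping bar strikes or presses the arbor with more than 30 N (contact force between tapping_bar and arbor above 30 N).
It fails at once if the gripper itself drives the arbor down (the fingers hold or press it with the sleeve more than 3 mm down) (contact force between the fingers and arbor above 2 N and value of joint sleeve above 0.003 m).
It fails at once if a bystander is moved by more than 30 mm (distance of any of timer, objective_case, loupe, tape_roll, tweezers_3 from where it was at the start of the episode above 0.03 m).
It also fails if it takes over 72 s, if anything falls off the work surface, if the arm or the gripper's body presses on something with over 40 N, if the wrist force passes 120 N, or if a joint passes its speed limit or range.

## Robot

A 6-joint arm with a two-finger parallel gripper is mounted at the origin on a cart in front of the work surface, level with it; the furniture and walls round the work are solid. World frame = base frame: x ahead of the robot, y to its left, z up, the work surface at z = 0. Lengths are in mm, angles in rad, forces in N, time in s.
With the tool pointing down it reaches from about 375 to 900 mm from the base axis. Payload 3.1 kg.
Tool frame: the origin (TCP) lies at the very end of the fingers, on their centre line; the grasp point (between the pads) lies 19 mm behind it (r.tcp_to_grasp is the distance from the TCP to the grasp point, in mm); z points along the fingers, y is the line along which they close (so a half turn about z gives the same grasp; the last joint's range is limited). The gripper opens to 87 mm and grips with 3 to 60 N. Pads are 19 mm wide; open, the fingers measure 117 mm over their backs; the gripper's body (75 mm by 190 mm) begins 51 mm behind the grasp point.
Start: joints at [-1.476, 0.527, 1.433, -0, 1.181, -0.178], TCP at [168.417, -601.857, 222.548] pointing down, gripper open.
Joint ranges: [-3.08, 3.08], [-0.75, 2.2], [0.22, 2.44], [-1.43, 4.57], [0, 2.65], [-2.85, 2.85]. Speed limits (rad/s): [2.79, 2.79, 3.14, 3.14, 3.14, 3.14].

## Interface

Orientations are given as a rotation vector (axis times angle).
In Python, from plant import status, imaging, workorder, r gives the robot as it stands.
- The arm moves only by the tool move_arm, never from a script. Its argument "increments" is a list of rows, each a list of 5 numbers: the gripper's target within -1 to 1 (fully open at 1, half-way at 0, shut at -1), then the shift along the tool's x, y, z in m, then the turn about the tool's z in rad. A call has 1 to 8 rows; each row is the pose to reach, as a shift and turn from the pose commanded when the call began, along the tool's axes at that moment; what a row does not reach only later rows make up. A row lasts 1/8 s, in which the tool goes at most 62.5 mm and 10.7 degrees, less where a joint would pass 70% of its speed; a pose out of reach is approached as far as the arm can. A call with a gripper value outside its range is refused whole. The fingers move at their own pace and stop on an object; the grip force is fixed at half the most. Time passes only in rows, so rows that repeat a pose let the fingers close. It gives the time, the measured TCP pose, the force, the opening and the grip force at its end, in the units of the state.
- status.state(): the state, without advancing time (a new reading comes with each control period).
- imaging.get_image(name): name is "scene" or "top"; returns a dict with "frame" (384x512x3 uint8, red, green, blue), "intrinsics" (3x3 intrinsics, pixels), "k1" (the pictures are not rectified: a ray, as slopes to the right and down, at radius r is drawn at 1 + k1 r^2 times it, then the intrinsics apply), "cam_to_world" (4x4, takes a point from camera to world coordinates). Camera axes: x right, y up, looking along -z (the intrinsics and any distortion apply to the point x, -y, -z); pixel columns grow to the right and rows downward; lengths in mm; the calibration is good to about 2 mm. A picture is of the moment at which its call begins. There is no depth.
- workorder.close_job(): hands the job in; it is judged then, once.
The state is a dict: "t": time; "joints": joint angles; "dq": joint speeds; "joint_torque": joint torques, N m; "ee_pos": TCP position; "eef_rot": TCP orientation; "contact_force": force on the tool from outside, world axes, zero at the start; "wrist_torque": the same for the moment, N m; "gripper_width": finger opening in mm; "gripper_force": force on a finger pad.
Only numpy, scipy, OpenCV 4.12 (cv2) and the standard library are available. Lean on these libraries where they do the work, as an engineer would, in place of code of your own. Each camera call takes 0.05 s, during which the arm holds its last target. There are 200 camera calls.

## Working session

There is one attempt and no reset: what is moved stays moved. The work goes in short steps, Python scripts to look and compute and a tool call to move; the robot and the scene stay as the last step left them, time stands still between calls to the robot, and variables do not carry over. Pictures are saved under pics/ and viewed, at most 10 in all, crops included, and the job is handed in when it is done.

Besides the shell and the picture viewer there is one more tool, called after "Call:" in YAML: its name, and indented under it one key for each argument. move_arm: Moves the arm, as the interface text tells. Its arguments: {"type":"object","properties":{"increments":{"type":"array"}},"required":["increments"]}

```bash
mkdir -p pics; cat > h.py <<'E'
import numpy as np, cv2
from plant import status, imaging, workorder, r
def grab(n):
    d=imaging.get_image(n); return d
def ray(d,u,v):
    K=np.array(d["intrinsics"],float); k1=float(d["k1"])
    p=cv2.undistortPoints(np.array([[[u,v]]],float),K,np.array([k1,0,0,0.]))[0,0]
    T=np.array(d["cam_to_world"]); w=T[:3,:3]@np.array([p[0],-p[1],-1.]); return T[:3,3],w
def onz(d,u,v,z):
    o,w=ray(d,u,v); return o+w*(z-o[2])/w[2]
def proj(d,P):
    T=np.linalg.inv(np.array(d["cam_to_world"])); c=T[:3,:3]@np.array(P)+T[:3,3]
    q=np.array([[[c[0],-c[1],-c[2]]]],float)
    return cv2.projectPoints(q,np.zeros(3),np.zeros(3),np.array(d["intrinsics"],float),np.array([float(d["k1"]),0,0,0.]))[0].ravel()
E
python3 - <<'E'
from h import *
import pickle
for n in("scene","top"):
    d=grab(n); pickle.dump(d,open(n+".pkl","wb"))
    cv2.imwrite(f"pics/{n}0.png",cv2.resize(d["frame"][:,:,::-1],(800,600)))
    print(n,np.round(d["intrinsics"],1).tolist(),d["k1"],np.round(d["cam_to_world"],3).tolist())
print(status.state())
E
```

```text
scene [[378.5, 0.0, 256.5], [0.0, 378.5, 193.7], [0.0, 0.0, 1.0]] 0.01735668682756195 [[-0.741, 0.488, -0.462, 61.053], [-0.672, -0.551, 0.495, 469.319], [-0.013, 0.677, 0.736, 811.339], [0.0, 0.0, 0.0, 1.0]]
top [[391.6, 0.0, 254.1], [0.0, 391.6, 194.5], [0.0, 0.0, 1.0]] 0.010007016787143596 [[-0.028, 0.985, -0.171, 316.114], [-1.0, -0.029, -0.002, -46.032], [-0.007, 0.171, 0.985, 1369.873], [0.0, 0.0, 0.0, 1.0]]
{'t': 0.1, 'joints': array([-1.47651823e+00,  5.28393199e-01,  1.43375988e+00,  2.22240831e-05,
        1.18137868e+00, -1.78472078e-01]), 'dq': array([-0.00012914, -0.00431697, -0.00265131,  0.00028871, -0.00080444,
        0.00063276]), 'joint_torque': array([-7.51687712e-04, -4.40987670e+01, -1.77151126e+01,  6.35447516e-02,
        5.34311368e-02, -3.68717076e-05]), 'ee_pos': array([ 168.35272211, -601.2291006 ,  221.66173571]), 'eef_rot': array([-3.11050724e+00, -4.26831768e-01, -1.60342083e-04]), 'contact_force': array([ 0.58689363, -0.18707317, -0.61719222]), 'wrist_torque': array([-0.01451871,  0.00891179, -0.00043167]), 'gripper_force': 0.0, 'gripper_width': 86.86811778637937}
```

View pics/scene0.png

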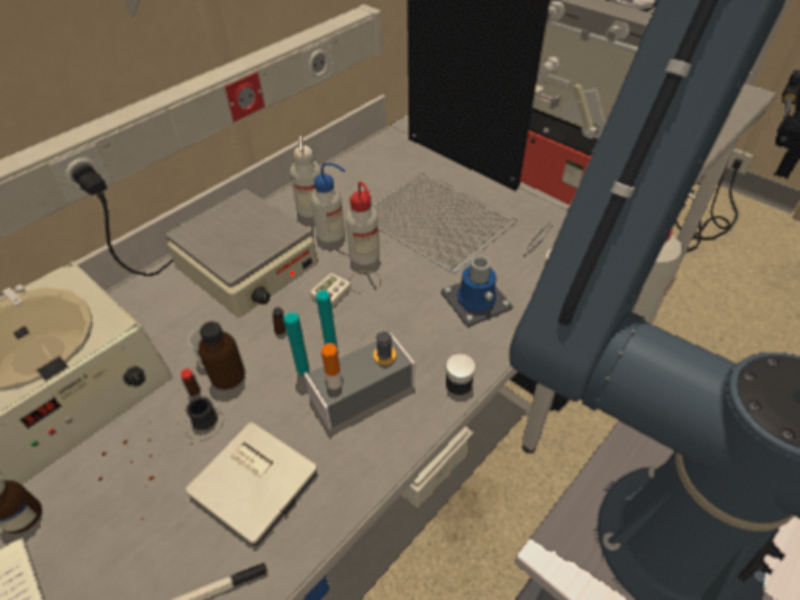

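View pics/top0.png

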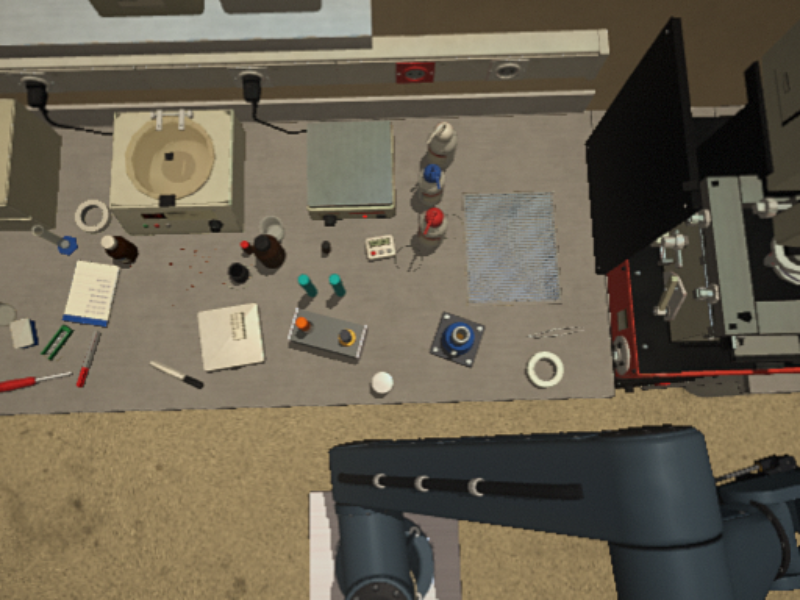

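Scene shows the stand at (480,285) and the rack at (360,380). In the top view (800x600) the rack is at (328,335) and the stand at (458,338). Candidates: arbor = dark neck with brass collar (347,337), with no other dark neck like it. Bar = orange grip (302,324), against the turquoise look-alikes at (307,284) and (337,284), which I leave alone. By description I choose the orange one and the one with the brass collar.

```bash
python3 - <<'E'
from h import *
import pickle
D={n:pickle.load(open(n+".pkl","rb")) for n in("scene","top")}
def crop(n,x0,y0,x1,y1,s): return cv2.resize(D[n]["frame"][y0:y1,x0:x1,::-1],None,fx=s,fy=s,interpolation=cv2.INTER_CUBIC)
a=crop("top",180,190,320,240,5.5); b=crop("scene",190,155,335,275,4)
c=np.zeros((a.shape[0]+b.shape[0],max(a.shape[1],b.shape[1]),3),np.uint8);c=np.zeros((600,800,3),np.uint8)
b=cv2.resize(b,(392,324)); c[:275,:770]=a; c[276:600,:392]=b
cv2.imwrite("pics/crop1.png",c)
for n in D:
    f=D[n]["frame"]; h=cv2.cvtColor(f,cv2.COLOR_RGB2HSV)
    for nm,lo,hi in(("orange/brass",(5,150,90),(25,255,255)),("blue",(100,140,40),(120,255,255))):
        m=cv2.inRange(h,lo,hi); k,_,st,ce=cv2.connectedComponentsWithStats(m)
        print(n,nm,[(st[i].tolist(),ce[i].round(1).tolist()) for i in range(1,k) if st[i,4]>15])
E
```

```text
scene orange/brass [([177, 160, 21, 15, 43], [186.8, 167.3]), ([206, 220, 11, 21, 180], [211.2, 229.6]), ([239, 223, 14, 10, 65], [245.7, 228.5])]
scene blue [([202, 112, 11, 10, 84], [206.8, 116.9]), ([294, 172, 23, 27, 333], [304.1, 187.4]), ([196, 371, 13, 13, 66], [203.0, 378.4])]
top orange/brass [([189, 203, 9, 8, 49], [192.7, 206.3]), ([217, 211, 10, 11, 32], [223.2, 216.9])]
top blue [([272, 105, 10, 12, 67], [276.5, 110.3]), ([37, 151, 12, 12, 68], [43.9, 156.8]), ([40, 202, 28, 7, 84], [53.9, 204.9]), ([20, 206, 4, 15, 26], [21.6, 212.9]), ([284, 206, 19, 18, 122], [293.3, 215.4])]
```

View pics/crop1.png

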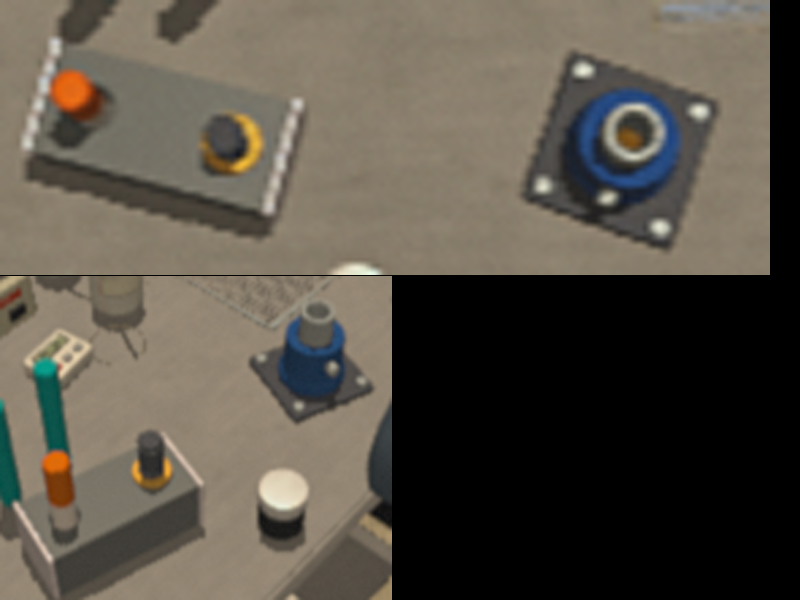

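The crop confirms the bar (orange grip, white rod) at crop (73,93) and the arbor (dark neck, brass collar) at (233,143). The sleeve rim is at (633,134) in the top view and at (318,311) in the scene crop.

```bash
python3 - <<'E'
from h import *
import pickle
from scipy.spatial.transform import Rotation as R
D={n:pickle.load(open(n+".pkl","rb")) for n in("scene","top")}
t=lambda u,v:(180+u/5.5-.5,190+v/5.5-.5); s=lambda u,v:(190+u/2.703-.5,155+(v-276)/2.703-.5)
def tri(pt,ps):
    o1,a=ray(D["top"],*pt);o2,b=ray(D["scene"],*ps);a/=np.linalg.norm(a);b/=np.linalg.norm(b)
    x=np.linalg.lstsq(np.c_[a,-b],o2-o1,rcond=None)[0]; p,q=o1+a*x[0],o2+b*x[1]; return ((p+q)/2).round(1),round(np.linalg.norm(p-q),1)
for nm,z,pt,ps in(("sleeve rim",99,(633,134),(318,311)),("neck top",112,(225,134),(150,437)),("collar",68,(233,143),(152,470)),("bar top",141,(72,91),(57,459))):
    print(nm,z,onz(D["top"],*t(*pt),z)[:2].round(1),onz(D["scene"],*s(*ps),z)[:2].round(1),*tri(t(*pt),s(*ps)))
c=[onz(D["top"],*t(*p),62) for p in((57,42),(300,102),(270,213),(28,150))]
m=sum(c)/4; ax=(c[1]+c[2]-c[0]-c[3]);print("rack",m.round(1),np.linalg.norm(ax)/2); ax/=np.linalg.norm(ax);print(ax,(m+45*ax).round(1),(m-45*ax).round(1))
st=status.state();print(R.from_rotvec(st["eef_rot"]).as_matrix().round(3))
E
```

```text
sleeve rim 99 [ 468.9 -174.3] [ 470.4 -173.9] [ 469.5 -173.9   99.3] 1.6
neck top 112 [474.2  66.7] [476.3  65.8] [474.5  66.8 114.2] 1.2
collar 68 [474.1  65.8] [474.2  67.7] [474.8  66.3  66. ] 1.1
bar top 141 [498.1 152. ] [500.8 151.4] [498.4 152.1 143.5] 1.7
rack [486.3 108.7  62. ] 153.96047796203982
[-0.27390945 -0.96175549  0.        ] [473.9  65.4  62. ] [498.6 152.   62. ]
[[ 0.963  0.269 -0.   ]
 [ 0.269 -0.963  0.002]
 [ 0.    -0.002 -1.   ]]
```

Call:
move_arm:
  increments:
    - [1,0.475,-0.561,0,-1.021]
    - [1,0.475,-0.561,0,-1.021]
    - [1,0.475,-0.561,0,-1.021]
    - [1,0.475,-0.561,0,-1.021]
    - [1,0.475,-0.561,0,-1.021]
    - [1,0.475,-0.561,0,-1.021]
    - [1,0.475,-0.561,0,-1.021]
    - [1,0.475,-0.561,0,-1.021]

```text
t: 1.1
ee_pos: [377.3, -145.5, 222.6]
eef_rot: [2.507, 1.892, 0.0]
contact_force: [1.7, -0.3, 0.7]
gripper_width: 87.0
gripper_force: 0.0
```

```bash
cat >> h.py <<'E'
from scipy.spatial.transform import Rotation as R
def inc(x,y,z,yaw_deg):
    "tool shift (m) and turn (rad) to a world target; yaw = world angle of tool y, mod 180"
    s=status.state(); M=R.from_rotvec(s["eef_rot"]).as_matrix()
    d=M.T@(np.array([x,y,z])-s["ee_pos"]); a=np.degrees(np.arctan2(M[1,1],M[0,1]))
    t=-((yaw_deg-a+90)%180-90)
    print("t",round(s["t"],2),"pos",s["ee_pos"].round(1),"yaw",a.round(1),"inc",(d/1000).round(4),round(np.radians(t),3),"tilt",M[:,2].round(4),"F",s["contact_force"].round(1),"w",round(s["gripper_width"],1))
E
python3 -c "
from h import *
inc(474.8,66.5,222,-15.9)"
```

```text
t 1.1 pos [ 377.3 -145.5  222.6] yaw -15.9 inc [0.2306 0.0357 0.0006] -0.0 tilt [ 4.e-04 -2.e-04 -1.e+00] F [ 1.7 -0.3  0.7] w 87.0
```

Call:
move_arm:
  increments:
    - [1,0.231,0.036,0,0]
    - [1,0.231,0.036,0,0]
    - [1,0.231,0.036,0,0]
    - [1,0.231,0.036,0,0]
    - [1,0.231,0.036,0.03,0]
    - [1,0.231,0.036,0.07,0]
    - [1,0.231,0.036,0.07,0]
    - [1,0.231,0.036,0.07,0]

```text
t: 2.1
ee_pos: [475.1, 64.8, 153.3]
eef_rot: [2.507, 1.893, 0.001]
contact_force: [-0.6, 0.1, 0.1]
gripper_width: 87.2
gripper_force: 0.0
```

```bash
python3 - <<'E'
from h import *
inc(474.8,66.5,77,-15.9)
d=grab("scene");cv2.imwrite("pics/s1.png",cv2.resize(d["frame"][150:290,160:340,::-1],None,fx=4,fy=4,interpolation=cv2.INTER_CUBIC))
E
```

```text
t 2.1 pos [475.1  64.8 153.3] yaw -15.9 inc [ 0.0015 -0.0008  0.0763] 0.0 tilt [ 9.e-04 -1.e-04 -1.e+00] F [-0.6  0.1  0.1] w 87.2
```

View pics/s1.png

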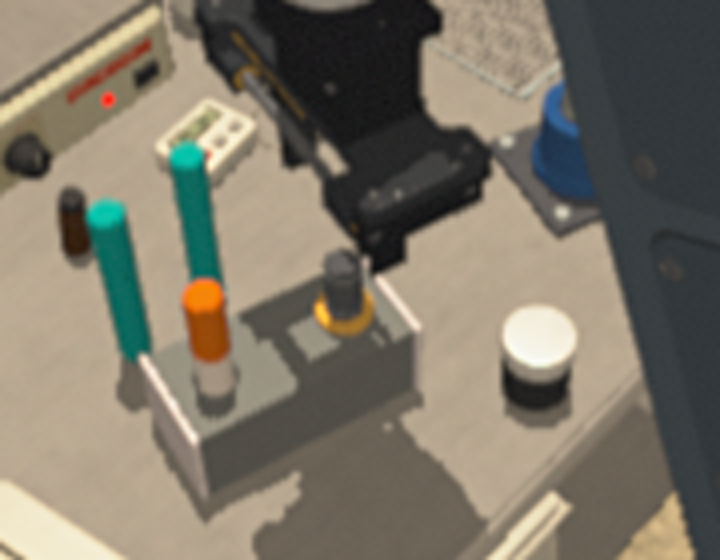

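The fingers straddle the arbor: one is near crop (390,245), the other near (290,155), and the neck at (342,265) lies between and below them. Descending.

Call:
move_arm:
  increments:
    - [1,0.001,-0.001,0.04,0]
    - [1,0.001,-0.001,0.076,0]
    - [1,0.001,-0.001,0.076,0]
    - [-1,0.001,-0.001,0.076,0]
    - [-1,0.001,-0.001,0.076,0]
    - [-1,0.001,-0.001,0.076,0]
    - [-1,0.001,-0.001,0.076,0]
    - [-1,0.001,-0.001,0.076,0]

```text
t: 3.15
ee_pos: [473.9, 66.3, 76.8]
eef_rot: [2.507, 1.893, 0.0]
contact_force: [-0.3, -0.1, -0.1]
gripper_width: 44.7
gripper_force: 0.0
```

```bash
python3 -c "
from h import *
inc(474.8,66.5,150,-15.9)"
```

```text
t 3.15 pos [473.9  66.3  76.8] yaw -15.9 inc [ 0.0005  0.0008 -0.0732] 0.001 tilt [ 3.e-04 -0.e+00 -1.e+00] F [-0.3 -0.1 -0.1] w 44.7
```

Call:
move_arm:
  increments:
    - [-1,0,0,0,0]
    - [-1,0,0,0,0]
    - [-1,0,0,0,0]
    - [-1,0,0,0,0]
    - [-1,0,0,0,0]
    - [-1,0,0,0,0]
    - [-1,0,0,-0.02,0]
    - [-1,0,0,-0.06,0]

```text
t: 4.15
ee_pos: [472.0, 66.4, 135.6]
eef_rot: [-2.504, -1.891, 0.007]
contact_force: [0.5, -0.2, -2.3]
gripper_width: 23.5
gripper_force: 30.0
```

```bash
python3 -c "
from h import *
inc(469.7,-174,197,-15.9)"
```

```text
t 4.15 pos [472.   66.4 135.6] yaw -15.9 inc [-0.2319  0.0632 -0.0615] 0.0 tilt [-5.8e-03  6.0e-04 -1.0e+00] F [ 0.5 -0.2 -2.3] w 23.5
```

Call:
move_arm:
  increments:
    - [-1,0,0,-0.05,0]
    - [-1,-0.03,0.008,-0.06,0]
    - [-1,-0.09,0.024,-0.06,0]
    - [-1,-0.15,0.04,-0.06,0]
    - [-1,-0.2,0.054,-0.06,0]
    - [-1,-0.232,0.063,-0.06,0]
    - [-1,-0.232,0.063,-0.06,0]
    - [-1,-0.232,0.063,-0.06,0]

```text
t: 5.15
ee_pos: [470.1, -173.2, 196.0]
eef_rot: [-2.505, -1.892, 0.001]
contact_force: [1.0, -0.2, -2.1]
gripper_width: 23.1
gripper_force: 30.0
```

```bash
python3 - <<'E'
from h import *
inc(469.7,-174,125,-15.9)
for n in("scene","top"):
    d=grab(n); p=proj(d,(469.7,-174,99)).astype(int); print(n,p, proj(d,(469.7,-174,120)))
    x,y=max(p[0]-40,0),p[1]-45; c=cv2.resize(d["frame"][y:y+80,x:x+80,::-1],(400,400),interpolation=cv2.INTER_CUBIC)
    o=c if n=="scene" else np.hstack([o,c])
cv2.imwrite("pics/s2.png",o)
E
```

```text
t 5.15 pos [ 470.1 -173.2  196. ] yaw -15.9 inc [-0.001  0.     0.071] 0.0 tilt [-0.0019  0.0017 -1.    ] F [ 1.  -0.2 -2.1] w 23.1
scene [307 167] [308.07362251 161.84707581]
top [294 213] [295.10825392 212.82170091]
```

View pics/s2.png

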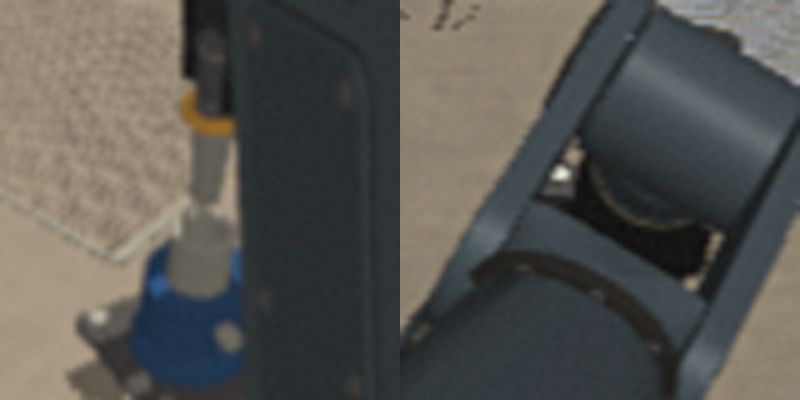

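Left of the picture: the shank tip at (207,205) hangs centred above the sleeve mouth at about (203,222). On the right, the arm hides the stand. Lowering into the funnel.

Call:
move_arm:
  increments:
    - [-1,-0.001,0,0.01,0]
    - [-1,-0.001,0,0.02,0]
    - [-1,-0.001,0,0.03,0]
    - [-1,-0.001,0,0.04,0]
    - [-1,-0.001,0,0.045,0]
    - [-1,-0.001,0,0.05,0]
    - [-1,-0.001,0,0.055,0]
    - [-1,-0.001,0,0.055,0]

```text
t: 6.25
ee_pos: [470.6, -175.0, 141.3]
eef_rot: [-2.506, -1.893, 0.0]
contact_force: [-0.1, -0.3, -2.6]
gripper_width: 23.4
gripper_force: 30.0
```

```bash
python3 -c "
from h import *
inc(469.7,-174,122,-15.9);print(status.state()['wrist_torque'])"
```

```text
t 6.25 pos [ 470.6 -175.   141.3] yaw -15.9 inc [ 0.0007 -0.0011  0.0193] 0.0 tilt [-6.e-04  3.e-04 -1.e+00] F [-0.1 -0.3 -2.6] w 23.4
[ 0.04808272 -0.10336878  0.00185386]
```

Call:
move_arm:
  increments:
    - [-1,0.001,-0.001,0.003,0]
    - [-1,0.001,-0.001,0.006,0]
    - [-1,0.001,-0.001,0.009,0]
    - [-1,0.001,-0.001,0.012,0]
    - [-1,0.001,-0.001,0.014,0]
    - [-1,0.001,-0.001,0.016,0]
    - [-1,0.001,-0.001,0.016,0]
    - [-1,0.001,-0.001,0.016,0]

```text
t: 7.25
ee_pos: [470.5, -174.4, 125.6]
eef_rot: [2.506, 1.893, 0.0]
contact_force: [1.3, -4.1, -2.1]
gripper_width: 23.2
gripper_force: 30.0
```

Call:
move_arm:
  increments:
    - [-1,-0.001,0.0005,0,0]
    - [-1,-0.001,0.0005,0,0]
    - [-1,-0.001,0.0005,0.001,0]
    - [-1,-0.001,0.0005,0.002,0]
    - [-1,-0.001,0.0005,0.002,0]
    - [-1,-0.001,0.0005,0.002,0]

```text
t: 8.0
ee_pos: [470.3, -175.0, 123.6]
eef_rot: [2.507, 1.893, 0.0]
contact_force: [0.2, -2.1, -0.7]
gripper_width: 23.3
gripper_force: 30.0
```

Call:
move_arm:
  increments:
    - [-1,-0.0005,0,0,0]
    - [-1,-0.0008,0,0,0]
    - [-1,-0.0008,0,0.001,0]
    - [-1,-0.0008,0,0.002,0]
    - [-1,-0.0008,0,0.003,0]
    - [-1,-0.0008,0,0.003,0]

```text
t: 8.75
ee_pos: [470.1, -175.7, 120.5]
eef_rot: [-2.507, -1.893, -0.0]
contact_force: [2.4, -1.0, -1.6]
gripper_width: 23.3
gripper_force: 30.0
```

Call:
move_arm:
  increments:
    - [-1,0,0.0005,0.001,0]
    - [-1,0,0.0005,0.001,0]
    - [-0.3,0,0.0005,0.001,0]
    - [0,0,0.0005,0.001,0]
    - [0,0,0.0005,0.001,0]
    - [0,0,0.0005,0.001,0]
    - [0,0,0.0005,0.001,0]

```text
t: 9.62
ee_pos: [470.4, -175.8, 119.5]
eef_rot: [-2.507, -1.893, 0.0]
contact_force: [0.2, 0.3, 0.9]
gripper_width: 43.4
gripper_force: 0.0
```

```bash
python3 - <<'E'
from h import *
inc(470,-175.5,200,-15.9)
d=grab("scene"); p=proj(d,(469.7,-174,99)).astype(int)
x,y=p[0]-50,p[1]-55
cv2.imwrite("pics/s3.png",cv2.resize(d["frame"][y:y+100,x:x+100,::-1],(600,600),interpolation=cv2.INTER_CUBIC))
E
```

```text
t 9.62 pos [ 470.4 -175.8  119.5] yaw -15.9 inc [ 0.0002 -0.0005 -0.0805] 0.001 tilt [-2.e-04  1.e-04 -1.e+00] F [0.2 0.3 0.9] w 43.4
```

View pics/s3.png

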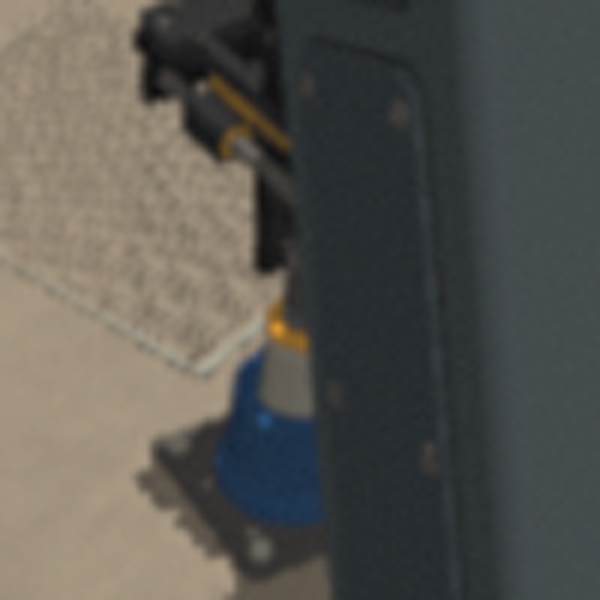

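The arbor stands upright in the sleeve with its collar (290,325) just above the rim, and the fingers are clear. Lifting off and going to the bar.

Call:
move_arm:
  increments:
    - [1,0,0,-0.05,0]
    - [1,0,0,-0.1,0]
    - [1,0.05,0,-0.1,0]
    - [1,0.11,-0.02,-0.1,0]
    - [1,0.17,-0.04,-0.1,0]
    - [1,0.23,-0.05,-0.1,0]
    - [1,0.29,-0.06,-0.1,0]
    - [1,0.323,-0.062,-0.1,0]

```text
t: 10.68
ee_pos: [498.7, 154.7, 219.6]
eef_rot: [-2.504, -1.897, -0.0]
contact_force: [0.6, -0.1, -0.6]
gripper_width: 86.9
gripper_force: 0.0
```

```bash
python3 - <<'E'
from h import *
inc(499,152,96,-15.9)
o=[]
for n in("scene","top"):
    d=grab(n); p=proj(d,(469.7,-174,130)).astype(int); x,y=p[0]-25,p[1]-25
    print(n,x,y); o.append(cv2.resize(d["frame"][y:y+50,x:x+50,::-1],(400,400),interpolation=cv2.INTER_CUBIC))
    for z in(99,149,153):print(z,(proj(d,(470,-174.5,z))-[x,y]+.5)*8)
    import pickle; pickle.dump(d,open(n+"2.pkl","wb"))
cv2.imwrite("pics/s4.png",np.hstack(o))
E
```

```text
t 10.68 pos [498.7 154.7 219.6] yaw -15.7 inc [-0.0025  0.0011  0.1236] 0.003 tilt [-2.e-04  3.e-04 -1.e+00] F [ 0.6 -0.1 -0.6] w 86.9
scene 283 134
99 [199.35502601 271.20520477]
149 [212.53547059 160.32079666]
153 [213.63317935 151.09281299]
top 270 187
99 [201.07859964 216.23874884]
149 [213.25721636 200.5423089 ]
153 [214.27383585 199.23205714]
```

View pics/s4.png

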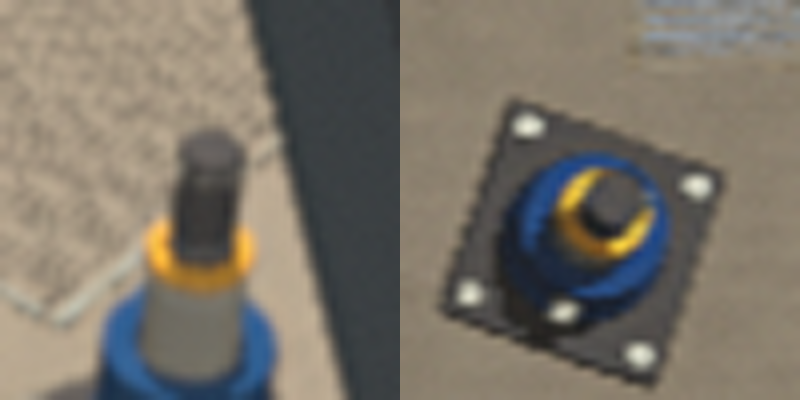

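Scene (left): the neck top is at (213,150) and upright. Top (right): it is at (619,200). Both match an axis near (470.2, -175.3), and the arbor is let go with its top at z of about 153. Now the bar.

Call:
move_arm:
  increments:
    - [1,-0.0025,0.001,0.03,0]
    - [1,-0.0025,0.001,0.07,0]
    - [1,-0.0025,0.001,0.11,0]
    - [1,-0.0025,0.001,0.123,0]
    - [0,-0.0025,0.001,0.123,0]
    - [-1,-0.0025,0.001,0.123,0]
    - [-1,-0.0025,0.001,0.123,0]
    - [-1,-0.0025,0.001,0.123,0]

```text
t: 11.78
ee_pos: [500.0, 149.2, 97.5]
eef_rot: [2.506, 1.893, 0.002]
contact_force: [0.1, 0.3, 0.3]
gripper_width: 54.9
gripper_force: 0.0
```

Call:
move_arm:
  increments:
    - [-1,0,0,0,0]
    - [-1,0,0,0,0]
    - [-1,0,0,0,0]
    - [-1,0,0,0,0]
    - [-1,0,0,0,0]
    - [-1,0,0,0,0]
    - [-1,0,0,0,0]
    - [-1,0,0,-0.001,0]

```text
t: 12.78
ee_pos: [499.2, 149.1, 97.4]
eef_rot: [-2.507, -1.893, 0.001]
contact_force: [-0.1, 0.2, -0.9]
gripper_width: 22.8
gripper_force: 30.0
```

Call:
move_arm:
  increments:
    - [-1,0,0,-0.05,0]
    - [-1,0,0,-0.1,0]
    - [-1,0,0,-0.15,0]
    - [-1,0,0,-0.172,0]
    - [-1,0,0,-0.172,0]
    - [-1,0,0,-0.172,0]
    - [-1,0,0,-0.172,0]

```text
t: 13.65
ee_pos: [498.4, 149.0, 267.8]
eef_rot: [-2.505, -1.892, 0.005]
contact_force: [0.7, -0.3, -1.0]
gripper_width: 23.0
gripper_force: 30.0
```

```bash
python3 -c "
from h import *
inc(469.5,-178,268,-15.9)"
```

```text
t 13.65 pos [498.4 149.  267.8] yaw -15.9 inc [-0.3224  0.0617 -0.    ] 0.0 tilt [-3.9e-03 -3.0e-04 -1.0e+00] F [ 0.7 -0.3 -1. ] w 23.0
```

Call:
move_arm:
  increments:
    - [-1,-0.05,0.01,0,0]
    - [-1,-0.11,0.021,0,0]
    - [-1,-0.17,0.033,0,0]
    - [-1,-0.23,0.044,0,0]
    - [-1,-0.29,0.056,0,0]
    - [-1,-0.322,0.062,0,0]
    - [-1,-0.322,0.062,0,0]
    - [-1,-0.322,0.062,0,0]

```text
t: 14.65
ee_pos: [470.5, -176.6, 268.6]
eef_rot: [-2.505, -1.891, 0.001]
contact_force: [-0.3, 0.1, -1.6]
gripper_width: 23.0
gripper_force: 30.0
```

```bash
python3 - <<'E'
from h import *
inc(469.5,-178,255,-15.9)
d=grab("scene"); x,y=270,90
cv2.imwrite("pics/s5.png",cv2.resize(d["frame"][y:y+80,x:x+80,::-1],(640,640)[:2],interpolation=cv2.INTER_CUBIC)[:600])
for P in((470.2,-175.3,153),(470.2,-175.3,170),(470.2,-175.3,255)):print(P,(proj(d,P)-[x,y]+.5)*8)
E
```

```text
t 14.65 pos [ 470.5 -176.6  268.6] yaw -15.9 inc [-0.0016 -0.0005  0.0136] 0.0 tilt [-0.0021  0.0021 -1.    ] F [-0.3  0.1 -1.6] w 23.0
(470.2, -175.3, 153) [318.61539544 501.61216724]
(470.2, -175.3, 170) [323.36650636 461.77120473]
(470.2, -175.3, 255) [349.1224382  246.12954667]
```

View pics/s5.png

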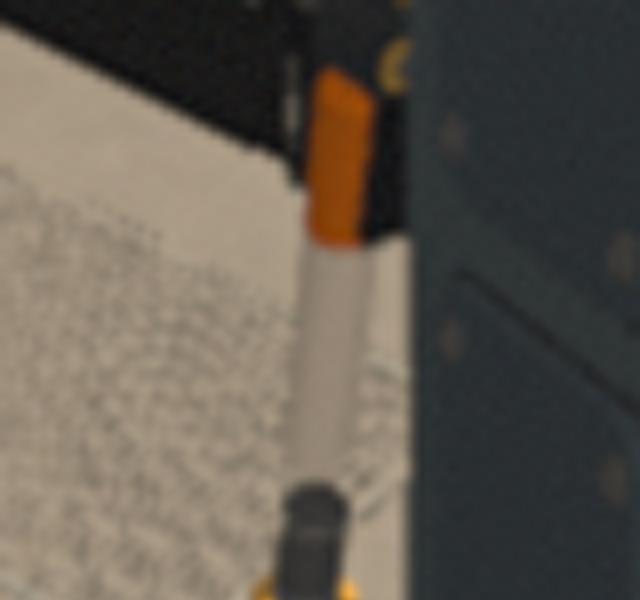

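The bar's face at (319,480) hangs just above the neck top at (317,500), and the offset of about 1 mm is being corrected. Lowering to just above contact.

Call:
move_arm:
  increments:
    - [-1,-0.001,-0.0003,0.005,0]
    - [-1,-0.001,-0.0003,0.009,0]
    - [-1,-0.001,-0.0003,0.011,0]
    - [-1,-0.001,-0.0003,0.012,0]
    - [-1,-0.001,-0.0003,0.013,0]
    - [-1,-0.001,-0.0003,0.013,0]

```text
t: 15.45
ee_pos: [470.5, -178.5, 256.5]
eef_rot: [2.507, 1.893, 0.0]
contact_force: [1.0, 0.4, -1.3]
gripper_width: 22.5
gripper_force: 30.0
```

Call:
move_arm:
  increments:
    - [-1,0,0,0.001,0]
    - [-1,0,0,0.002,0]
    - [-1,0,0,0.003,0]
    - [-1,0,0,0.004,0]
    - [-1,0,0,0.004,0]

```text
t: 16.08
ee_pos: [470.4, -178.4, 252.4]
eef_rot: [-2.507, -1.893, 0.0]
contact_force: [0.3, 0.2, -1.0]
gripper_width: 22.5
gripper_force: 30.0
```

Call:
move_arm:
  increments:
    - [-1,0,0,0.001,0]
    - [-1,0,0,0.002,0]
    - [-1,0,0,0.003,0]
    - [-1,0,0,0.003,0]

```text
t: 16.58
ee_pos: [470.8, -178.7, 250.4]
eef_rot: [2.506, 1.893, 0.001]
contact_force: [-0.8, 0.5, 4.6]
gripper_width: 22.9
gripper_force: 30.0
```

Call:
move_arm:
  increments:
    - [-1,0,0,0.0008,0]
    - [-1,0,0,0.0016,0]
    - [-1,0,0,0.0024,0]

```text
t: 16.95
ee_pos: [470.9, -178.7, 248.3]
eef_rot: [2.506, 1.893, 0.001]
contact_force: [-0.3, 1.0, 7.2]
gripper_width: 23.1
gripper_force: 30.0
```

Call:
move_arm:
  increments:
    - [-1,0,0,0.0008,0]
    - [-1,0,0,0.0016,0]
    - [-1,0,0,0.0016,0]

```text
t: 17.32
ee_pos: [470.9, -178.7, 246.5]
eef_rot: [2.506, 1.893, 0.001]
contact_force: [-0.8, 0.7, 5.9]
gripper_width: 22.9
gripper_force: 30.0
```

Call:
move_arm:
  increments:
    - [-1,0,0,0.0008,0]
    - [-1,0,0,0.0016,0]
    - [-1,0,0,0.0024,0]

```text
t: 17.7
ee_pos: [470.9, -178.7, 244.3]
eef_rot: [2.506, 1.892, 0.001]
contact_force: [-1.0, 0.1, 7.1]
gripper_width: 22.6
gripper_force: 30.0
```

Call:
move_arm:
  increments:
    - [-1,0,0,0.0008,0]
    - [-1,0,0,0.0016,0]
    - [-1,0,0,0.0024,0]

```text
t: 18.08
ee_pos: [470.9, -178.7, 241.9]
eef_rot: [2.506, 1.893, 0.001]
contact_force: [-1.5, 1.2, 7.7]
gripper_width: 22.6
gripper_force: 30.0
```

Call:
move_arm:
  increments:
    - [-1,0,0,0.0008,0]
    - [-1,0,0,0.0016,0]
    - [-1,0,0,0.0024,0]

```text
t: 18.45
ee_pos: [470.9, -178.7, 239.5]
eef_rot: [2.506, 1.893, 0.001]
contact_force: [-1.8, 1.4, 7.3]
gripper_width: 23.3
gripper_force: 30.0
```

Call:
move_arm:
  increments:
    - [-1,0,0,0.0008,0]
    - [-1,0,0,0.0016,0]
    - [-1,0,0,0.0024,0]

```text
t: 18.82
ee_pos: [471.0, -178.7, 237.2]
eef_rot: [2.505, 1.893, 0.001]
contact_force: [-2.1, 1.4, 9.2]
gripper_width: 23.0
gripper_force: 30.0
```

Call:
move_arm:
  increments:
    - [-1,0,0,0.0006,0]
    - [-1,0,0,0.0012,0]
    - [-1,0,0,0.0018,0]

```text
t: 19.2
ee_pos: [471.1, -178.8, 235.7]
eef_rot: [2.505, 1.892, 0.001]
contact_force: [-1.5, 1.4, 11.7]
gripper_width: 22.7
gripper_force: 29.9
```

Call:
move_arm:
  increments:
    - [-1,0,0,0.0005,0]
    - [-1,0,0,0.001,0]
    - [-1,0,0,0.001,0]

```text
t: 19.58
ee_pos: [471.2, -178.9, 235.6]
eef_rot: [2.504, 1.892, 0.001]
contact_force: [-2.4, 1.1, 15.4]
gripper_width: 23.1
gripper_force: 29.9
```

Call:
move_arm:
  increments:
    - [-1,0,0,0.0002,0]
    - [-1,0,0,0.0002,0]
    - [-1,0,0,0.0002,0]
    - [-1,0,0,0.0002,0]

```text
t: 20.08
ee_pos: [471.3, -179.0, 235.6]
eef_rot: [2.504, 1.892, 0.001]
contact_force: [-2.3, 1.2, 16.3]
gripper_width: 23.0
gripper_force: 29.9
```

Call:
move_arm:
  increments:
    - [-1,0,0,-0.003,0]
    - [-1,0,0,-0.015,0]
    - [-1,0,0,-0.03,0]
    - [-1,0.03,-0.006,-0.03,0]
    - [-1,0.09,-0.017,-0.03,0]
    - [-1,0.15,-0.028,-0.03,0]
    - [-1,0.21,-0.04,-0.03,0]
    - [-1,0.27,-0.052,-0.03,0]

```text
t: 21.08
ee_pos: [494.5, 97.3, 263.2]
eef_rot: [2.507, 1.893, 0.0]
contact_force: [1.4, -0.9, -1.1]
gripper_width: 22.8
gripper_force: 30.0
```

```bash
python3 -c "
from h import *
inc(499.2,149.1,190,-15.9)"
```

```text
t 21.07 pos [494.5  97.3 263.2] yaw -15.9 inc [ 0.0511 -0.0096  0.0732] 0.0 tilt [ 5.e-04 -1.e-04 -1.e+00] F [ 1.4 -0.9 -1.1] w 22.8
```

Call:
move_arm:
  increments:
    - [-1,0.051,-0.01,0,0]
    - [-1,0.051,-0.01,0.03,0]
    - [-1,0.051,-0.01,0.06,0]
    - [-1,0.051,-0.01,0.075,0]
    - [-1,0.051,-0.01,0.075,0]
    - [-1,0.051,-0.01,0.075,0]

```text
t: 21.82
ee_pos: [499.6, 147.1, 188.9]
eef_rot: [2.507, 1.892, 0.003]
contact_force: [0.6, 0.0, -0.4]
gripper_width: 22.7
gripper_force: 30.0
```

```bash
python3 - <<'E'
from h import *
inc(499.2,149.1,150,-15.9)
d=grab("scene"); x,y=170,180
cv2.imwrite("pics/s6.png",cv2.resize(d["frame"][y:y+100,x:x+100,::-1],(600,600),interpolation=cv2.INTER_CUBIC))
for P in((498.8,152,62),(498.8,152,90)):print(P,(proj(d,P)-[x,y]+.5)*6)
E
```

```text
t 21.82 pos [499.6 147.1 188.9] yaw -15.9 inc [ 0.0018 -0.001   0.0389] -0.0 tilt [ 2.e-03  2.e-04 -1.e+00] F [ 0.6  0.  -0.4] w 22.7
(498.8, 152, 62) [268.91897636 382.35942774]
(498.8, 152, 90) [262.17055238 340.82009273]
```

View pics/s6.png

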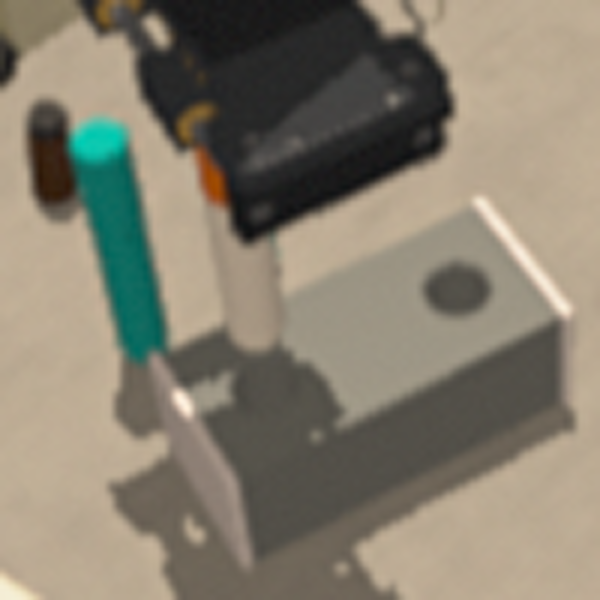

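The bar's face is at (256,338) over the shadowed hole near (268,383). The free hole shows at (458,290). I use it to check the view's bias.

```bash
python3 - <<'E'
from h import *
d=grab("scene"); x,y=170,180
print((proj(d,(474.8,66.4,62))-[x,y]+.5)*6)
inc(499.2,149.1,172,-15.9)
f=lambda u,v,z:onz(d,u/6+x-.5,v/6+y-.5,z).round(1)
print(f(458,290,62),f(256,338,91.5),f(256,338,94))
E
```

```text
[458.92965541 286.9700578 ]
t 21.93 pos [499.6 147.1 189.1] yaw -15.9 inc [ 0.0018 -0.001   0.0171] 0.0 tilt [ 2.6e-03  2.0e-04 -1.0e+00] F [ 0.6 -1.3 -1.4] w 22.9
[474.   67.8  62. ] [500.7 153.3  91.5] [499.2 154.4  94. ]
```

Call:
move_arm:
  increments:
    - [-1,0.0005,-0.001,0.012,0]
    - [-1,0.0005,-0.001,0.022,0]
    - [-1,0.0005,-0.001,0.026,0]
    - [-1,0.0005,-0.001,0.028,0]
    - [-1,0.0005,-0.001,0.03,0]
    - [-1,0.0005,-0.001,0.032,0]
    - [-1,0.0005,-0.001,0.034,0]

```text
t: 22.8
ee_pos: [497.9, 148.0, 154.0]
eef_rot: [2.507, 1.893, 0.0]
contact_force: [-0.1, 0.8, -1.0]
gripper_width: 22.6
gripper_force: 30.0
```

Call:
move_arm:
  increments:
    - [-1,0,0,0.005,0]
    - [-1,0,0,0.01,0]
    - [-1,0,0,0.016,0]
    - [-1,0,0,0.022,0]
    - [-1,0,0,0.028,0]
    - [-1,0,0,0.034,0]
    - [-1,0,0,0.034,0]

```text
t: 23.68
ee_pos: [497.4, 148.0, 119.4]
eef_rot: [-2.506, -1.893, 0.002]
contact_force: [-0.8, -0.5, -1.5]
gripper_width: 22.7
gripper_force: 30.0
```

Call:
move_arm:
  increments:
    - [-1,0,0,0.005,0]
    - [-1,0,0,0.01,0]
    - [-1,0,0,0.013,0]
    - [-1,0,0,0.015,0]
    - [-1,0,0,0.017,0]
    - [-1,0,0,0.018,0]
    - [-1,0,0,0.018,0]

```text
t: 24.55
ee_pos: [497.8, 148.0, 101.9]
eef_rot: [-2.507, -1.893, 0.0]
contact_force: [1.4, 0.1, -0.7]
gripper_width: 22.7
gripper_force: 30.0
```

Call:
move_arm:
  increments:
    - [-1,0,0,0.001,0]
    - [-1,0,0,0.002,0]
    - [-1,0,0,0.003,0]
    - [-1,0,0,0.003,0]
    - [0,0,0,0.003,0]
    - [0.5,0,0,0.003,0]
    - [0.8,0,0,0.003,0]
    - [1,0,0,0.003,0]

```text
t: 25.55
ee_pos: [497.9, 148.0, 99.0]
eef_rot: [2.507, 1.893, 0.0]
contact_force: [-0.4, 0.5, -0.0]
gripper_width: 54.7
gripper_force: 0.0
```

Call:
move_arm:
  increments:
    - [1,0,0,0,0]
    - [1,0,0,0,0]
    - [1,0,0,0,0]
    - [1,0,0,-0.04,0]
    - [1,0,0,-0.09,0]
    - [1,0,0,-0.14,0]
    - [1,0,0,-0.14,0]
    - [1,0.03,0,-0.14,0]

```text
t: 26.55
ee_pos: [505.5, 175.9, 239.0]
eef_rot: [2.509, 1.89, -0.001]
contact_force: [0.6, 0.0, -0.3]
gripper_width: 87.0
gripper_force: 0.0
```

```bash
python3 - <<'E'
from h import *
inc(499,300,240,-15.9)
d=grab("scene")
cv2.imwrite("pics/s7.png",cv2.resize(d["frame"][130:280,160:340,::-1],None,fx=4,fy=4,interpolation=cv2.INTER_CUBIC))
E
```

```text
t 26.55 pos [505.5 175.9 239. ] yaw -16.0 inc [ 0.1175 -0.0405 -0.0011] -0.002 tilt [-4.e-04 -6.e-04 -1.e+00] F [ 0.6  0.  -0.3] w 87.0
```

View pics/s7.png

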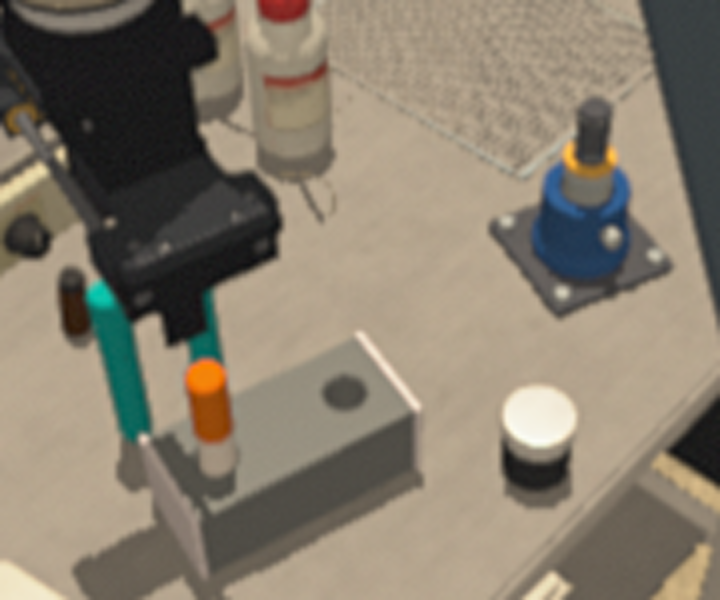

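The bar stands upright in its hole, with its grip at (208,400). The arbor is upright with its sleeve driven down (593,150), the bystanders are untouched and the gripper is clear.

```bash
python3 -c "
from h import *
print(workorder.close_job())"
```

```text
the job is handed in; nothing more can be done
None
```

The job is handed in at about 26.6 s of the 72 s. The arbor was driven down about 15 mm with the bar alone until motion stopped at about 17 N, and the bar is back upright in its rack hole. The hand-in returned no verdict, and I judged home from the force rise.

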